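# Turn the cover leaf of the under-sink organiser

## Task

The white cover leaf of the grey two-bay organiser is lying over one bay, its finger lip standing up. With the fingertips or the outside of the fingers, never gripping it, push the leaf up and over its spine so that it ends lying flat over the other bay, lip hanging down. Turn it gently, without flinging it or pressing hard, and leave everything else where it is.

Things in the scene. Friction and masses are not known exactly. Their poses are not given: they have to be found in the camera images.
- organiser: Grey plastic open tray fixed to the base, 180 (x) by 230 (y) by 70 mm high, walls 4 mm. A middle wall along its x axis (the spine) parts it into a +y and a -y bay. Origin: centre of its underside, on the work surface; z up. Its place varies and it is turned up to 0.6 rad. Only the leaf and the 10 mm thick hinge barrel of the spine stand above its rim.
- leaf (a joint): Angle of the white cover leaf about the spine, rad. 0 (start): flat over the +y bay, lip up; pi/2: upright, lip pointing to -y; pi: flat over the -y bay, lip hanging down outside the tray. Hard stops at 0 and pi. The leaf is a stiff 4 mm sheet, 170 mm long along the spine, reaching 137 mm out from the hinge line (22 mm past the tray's side wall). Mass about 130 g.
- leaf_lip (a point): Middle of the lip's top edge, on its outer face. The lip, 4 mm thick and 170 mm long, stands square on the leaf's outer edge, its top 55 mm from the sheet's mid plane. At joint 0 this point is at (0, 137, 127) mm in the organiser's frame. Axes, moving with the leaf: x along spine, y outward, z towards lip top. About 6 N on its outer face, 32 mm above the sheet, raises it.
- spine_mid (a point): Middle of the hinge line, which runs along the organiser's x axis 72 mm above its origin; axes as the organiser's. The hinge has friction (about 0.07 N m) and damping: let go, the leaf stays put within about 30 degrees of upright, and sinks gently by itself to flat from within about 40 degrees of flat, on either side.
- scraper: Bamboo pot scraper, flat, 90 by 60 by 7 mm, lying on the floor of the organiser's open (-y) bay. Origin: centre of its underside. Bystander.
- dispenser: Stainless steel push dispenser, 72 mm across, 190 mm high. Origin: centre of its underside. Bystander.
- dustpan: Yellow dustpan, pan 200 by 220 mm, handle 130 mm long to its -x, 50 mm high. Origin: centre of the pan's underside. Bystander.
- colander: Green plastic colander lying upside down, 230 mm across (268 mm over its ears), 107 mm high. Origin: centre of its underside. Bystander.
- brush: Dish brush lying bristles down: round head 60 mm across, 38 mm high, handle 170 mm long to its -x. Bystander.
- jar: Small amber jar with a steel lid, 54 mm across, 75 mm high, standing off the organiser's +x end. Origin: centre of its underside. Bystander.

How it is judged (in metres and radians):
At the end, for the whole second after the job is handed in: The leaf lies flat over the other bay (within 0.06 rad, about 3.5 degrees, of the far stop) and is at rest (value of joint leaf above 3.08159 rad and velocity of joint leaf between -0.05 and 0.05 rad/s); the robot touches nothing.
It fails at once if the leaf is gripped between the fingers instead of pushed ((y of the grasp point in the frame of leaf_lip between -0.008 and 0.004 m and z of the grasp point in the frame of leaf_lip between -0.06 and 0.022 m and x of the grasp point in the frame of leaf_lip between -0.105 and 0.105 m and contact force between the fingers and leaf above 14 N) or (z of the grasp point in the frame of leaf_lip between -0.062 and -0.048 m and y of the grasp point in the frame of leaf_lip between -0.14 and 0.022 m and x of the grasp point in the frame of leaf_lip between -0.105 and 0.105 m and contact force between the fingers and leaf above 14 N)).
It fails at once if the leaf is pressed or shoved hard (over 90 N) (contact force between the fingers and leaf above 90 N).
It fails at once if the leaf is flung or slammed (faster than 5 rad/s) (velocity of joint leaf above 5 rad/s or velocity of joint leaf below -5 rad/s).
It fails at once if a bystander is moved more than 20 mm or lifted (distance of any of scraper, dispenser, dustpan, colander, brush, jar from where it was at the start of the episode above 0.02 m).
It also fails if it takes over 51 s, if anything falls off the work surface, if the arm or the gripper's body presses on something with over 40 N, if the wrist force passes 120 N, or if a joint passes its speed limit or range.

## Robot

A 6-joint arm with a two-finger parallel gripper is mounted at the origin on the work surface. World frame = base frame: x ahead of the robot, y to its left, z up, the work surface at z = 0. Lengths are in mm, angles in rad, forces in N, time in s.
With the tool pointing down it reaches from about 350 to 775 mm from the base axis. Payload 5.5 kg.
Tool frame: the origin (TCP) lies at the very end of the fingers, on their centre line; the grasp point (between the pads) lies 19 mm behind it; z points along the fingers, y is the direction in which the jaws open and shut (so a half turn about z gives the same grasp; the last joint's range is limited). The gripper opens to 85 mm and grips with 20 to 120 N. Pads are 22 mm wide; open, the fingers measure 114 mm over their backs; the gripper's body (76 mm by 85 mm) begins 54 mm behind the grasp point. The pads swing forward as they close: fully open they stand 13 mm farther back than shut.
Start: joints at [-1.254, 0.313, 0.046, 1.304, 0, 1.431], TCP at [253.622, -516.089, 231.323] pointing down, gripper open.
Joint ranges: [-2.76, 2.76], [-0.86, 1.69], [-1.03, 1.26], [-2.2, 2.34], [-1.47, 1.5], [-3.14, 3.14]. Speed limits (rad/s): [2.57, 2.57, 3.14, 3.14, 3.14, 3.14].

## Interface

Orientations are given as a unit quaternion [x, y, z, w].
In Python, from cell import read_state, snapshot, job_done gives the robot as it stands. The module is installed in compiled form; this text tells all that it offers.
- The arm moves only by the shell command python3 -m handwheel 'ROWS'. ROWS is JSON, a list of rows, each a list of 7 numbers: the shift along the tool's x, y, z in mm, then the turn, a rotation vector about the tool's x, y, z in degrees, then the opening, from 0 (shut) to 1 (fully open). A call has 1 to 5 rows; each row shifts and turns the commanded pose from where the row before left it, along the tool's axes as they then stand; what a row does not reach is not made up. A row lasts 1/12 s, in which the tool goes at most 41.7 mm and 7.16 degrees, less where a joint would pass 70% of its speed; a pose out of reach is approached as far as the arm can. A call is refused whole if a number of a shift passes 41.7 or a number of a turn 7.16, either way. A call with a gripper value outside its range is refused whole. The fingers move at their own pace and stop on an object; the grip force is fixed at half the most. Time passes only in rows, so rows that do not move let the fingers close. It gives the time, the measured TCP pose, the force and the opening at its end, in the units of the state.
- read_state(): the state, without advancing time (a new reading comes with each control period).
- snapshot(name): name is "scene" or "top" or "wrist"; returns a dict with "color" (400x640x3 uint8, red, green, blue), "z_map" (400x640 float32, mm along the optical axis (not along the pixel's ray), 0 where there is no reading), "mtx" (3x3 intrinsics, pixels), "R" (3x3) and "t" (3): a world point X has camera coordinates R X + t; the wrist camera has in their place "hand_eye" (4x4, takes a point from camera to tool coordinates, whose origin is the TCP and whose axes are the flange's). Camera axes: x right, y down, z forward; pixel columns grow to the right and rows downward; lengths in mm; the calibration is good to about 2 mm. A picture is of the moment at which its call begins: read the wrist's pose just before it.
- job_done(): hands the job in, once; it reports no verdict.
The state is a dict: "t": time; "joint_pos": joint angles; "joint_velocities": joint speeds; "joint_torque": joint torques, N m; "eef_pos": TCP position; "tool_rot": TCP orientation; "contact_force": force on the tool from outside, world axes, zero at the start; "ft_torque": the same for the moment, N m; "width": finger opening in mm.
Only numpy, scipy, OpenCV 4.12 (cv2) and the standard library are available. Lean on these libraries where they do the work, as an engineer would, in place of code of your own. Each camera call takes 0.05 s, during which the arm holds its last target.

## Working session

There is one attempt and no reset: what is moved stays moved. The work goes in short steps, Python scripts to look and compute and a shell command to move; the robot and the scene stay as the last step left them, time stands still between calls to the robot, and variables do not carry over. Pictures are saved under pics/ and viewed, and the job is handed in when it is done.

```bash
mkdir -p pics
python3 - <<'E'
from cell import *
import cv2
s=read_state();print({k:s[k] for k in s})
for n in("scene","top"):
    d=snapshot(n);cv2.imwrite(f"pics/{n}0.png",d["color"][:,:,::-1]);print(n,d["mtx"].tolist(),d["R"].tolist(),d["t"])
    import numpy as np;np.savez(f"{n}0.npz",**d)
E
```

```text
{'t': 0.0, 'joint_pos': array([-1.25355695e+00,  3.13986852e-01,  4.49990934e-02,  1.30359200e+00,
        1.47168286e-05,  1.43114498e+00]), 'joint_velocities': array([ 0.0002265 , -0.0015828 ,  0.00098169, -0.00014094,  0.00011062,
        0.00183655]), 'joint_torque': array([ 3.58261068e-04, -4.80627429e+01,  2.98533082e+01,  1.94905023e-02,
       -7.54161738e-05, -1.16024020e-05]), 'eef_pos': array([ 253.47924205, -515.55985036,  230.42479635]), 'tool_rot': array([ 9.74019254e-01,  2.26463457e-01, -7.17456773e-05, -8.88856192e-04]), 'contact_force': array([-0.26398471,  0.16731662, -0.12844116]), 'ft_torque': array([-0.06170843, -0.02508502, -0.03264139]), 'width': 85.2934977237513}
scene [[380.2961647989937, 0.0, 317.5776727665868], [0.0, 380.2961647989937, 200.04322843191662], [0.0, 0.0, 1.0]] [[0.36242199378528905, 0.932011407752341, -0.002243711254975318], [0.7639713084950466, -0.29845512476250197, -0.5720772485419833], [-0.5338521688792341, 0.2056192459924393, -0.8201966760847296]] [-179.83102276 -336.18123293 1682.77599802]
top [[377.5271002925536, 0.0, 315.3376533642679], [0.0, 377.5271002925536, 200.1605108154318], [0.0, 0.0, 1.0]] [[0.02014693190947928, -0.9996133311062011, 0.01916479609594652], [-0.9948570311320889, -0.021946873117564478, -0.09888287196176869], [0.0992652443792933, -0.017074045657837704, -0.9949145130226983]] [ -40.72630121  528.78352719 1043.41863494]
```

View pics/scene0.png

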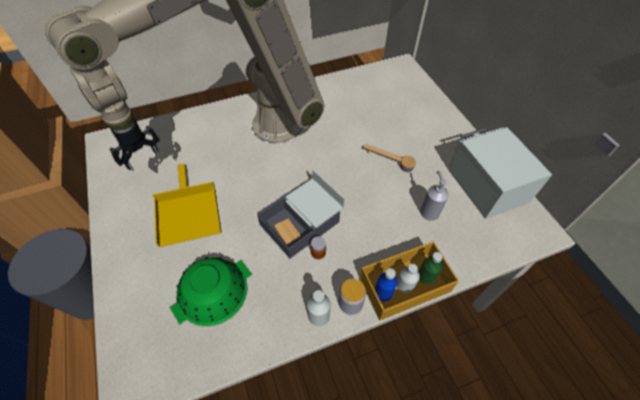

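View pics/top0.png

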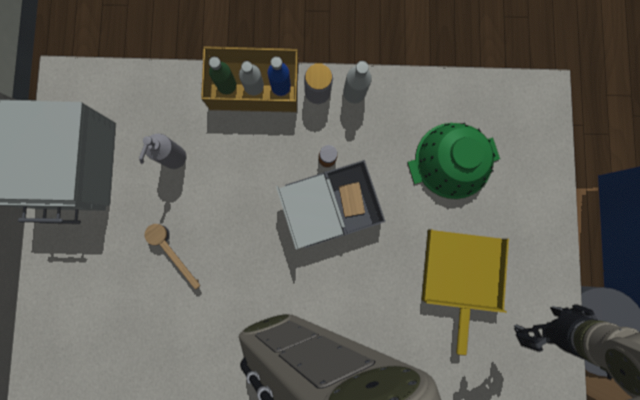

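The organiser is at about (330,210) in the top view. The leaf lies over the left (+y) bay, the jar is at (328,156), and the arm reaches in from below. I'll enlarge the crop.

Run:
```python
import numpy as np,cv2
d=np.load("top0.npz");c=d["color"][130:280,255:405,::-1]
cv2.imwrite("pics/crop0.png",cv2.resize(c,(600,600),interpolation=cv2.INTER_CUBIC))
z=d["z_map"];K=d["mtx"];R=d["R"];t=d["t"]
v,u=np.mgrid[0:400,0:640]
P=np.stack([(u-K[0,2])/K[0,0]*z,(v-K[1,2])/K[1,1]*z,z],-1)
W=(P-t)@R
np.save("W0.npy",W)
np.set_printoptions(precision=0,suppress=True,linewidth=200)
print(W[160:260:8,270:400:8,2])
for p in[(315,205),(350,200),(328,156),(365,195)]:print(p,W[p[1],p[0]])
```

```text
[[  -4.    2.    3.    0.   -1.   -0.    6.   77.   66.   -1.   -3.    0.    1.   -0.   -1.   -1.    2.]
 [  -3.   -4.   -1.    1.   -1.   -1.    4.   -1.    0.   69.   22.    5.   71.   -2.    2.   -0.   -1.]
 [  -3.   -1.    1.    2.   -4.   -4.   74.   75.    1.    5.    6.    3.   39.    1.    1.   -1.   -5.]
 [  -1.    2.    1.   77.   75.   75.   72.   72.    5.    4.    3.   11.    2.    2.    1.   -3.   -2.]
 [   1.  130.   75.   74.   74.   73.   74.   72.    3.   13.    8.   12.    5.   69.   -3.   -3.    2.]
 [  -1.    0.   75.   75.   71.   75.   71.   75.   71.    8.   13.   12.    4.   38.   -2.   -1.   -5.]
 [  -3.    1.   74.   73.   70.   74.   75.   74.   74.    5.    8.    9.    4.    3.   -3.    4.   -1.]
 [   0.   -3.  127.   71.   74.   76.   74.   70.   74.    6.    5.    5.    1.    3.   70.    1.   -1.]
 [1091.    0.   -1.   69.   74.   75.   75.   75.   75.   76.    3.    1.    2.   73.   -0.    1.   -1.]
 [   1.   -3.   -3.   71.   74.   75.   69.   75.   76.   76.   70.    4.   -1.   -1.    1.    4.    2.]
 [   1.    1.    0.  126.   77.   74.   71.   70.   -4.    2.    1.   -3.   -0.   -2.    0.   -0.    1.]
 [  -5.    1.   -4.   -6.   -2.   -4.    0.   -1.   -1.   -2.   -3.   -2.    1.   -0.   -2.    1.    1.]
 [   1.   -4.   -2.    0.   -0.    3.   -1.   -1.   -4.   -3.   -1.   -1.   -0.   -0.    0.    2.   -1.]]
(315, 205) [512. -28.  75.]
(350, 200) [ 534. -129.   13.]
(328, 156) [647. -61.  74.]
(365, 195) [ 550. -174.    4.]
```

View pics/crop0.png

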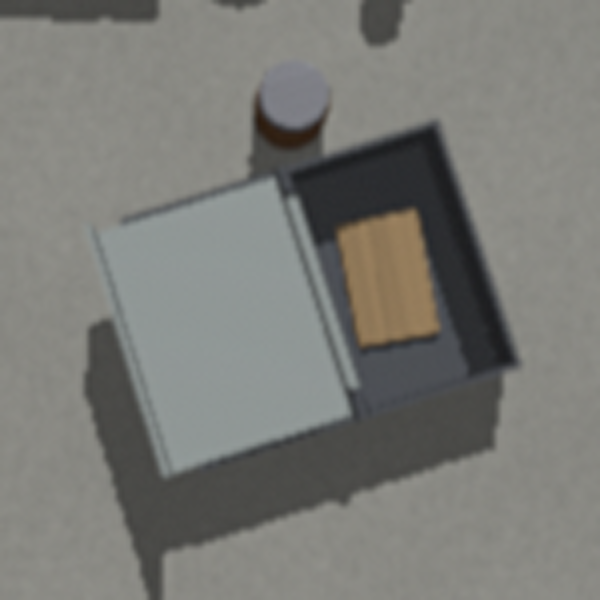

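The crop shows the lip's top edge from (95,230) to (165,475), the -y rim corners at (437,123) and (518,365), and the spine barrel from (285,172) to (360,418).

```bash
cat > h.py <<'E'
import numpy as np
d=np.load("top0.npz");K=d["mtx"];R=d["R"];t=d["t"]
def at(u,v,z):
    r=R.T@np.array([(u-K[0,2])/K[0,0],(v-K[1,2])/K[1,1],1]);c=-R.T@t
    return c+r*(z-c[2])/r[2]
E
python3 - <<'E'
from h import *
from scipy.optimize import least_squares
obs=[((437,123),(90,-115,70)),((518,365),(-90,-115,70)),((95,230),(85,137,127)),((165,475),(-85,137,127))]
px=[(255+(a+.5)/4-.5,130+(b+.5)/4-.5) for (a,b),_ in obs]
def f(q):
    x,y,th=q;c,s=np.cos(th),np.sin(th);r=[]
    for p,(_,m) in zip(px,obs):
        w=at(*p,m[2]);r+=[x+c*m[0]-s*m[1]-w[0],y+s*m[0]+c*m[1]-w[1]]
    return np.array(r)
o=least_squares(f,[530,-90,-.2]);print(o.x,f(o.x).round(1))
W=np.load("W0.npy");m=(abs(W[...,0]-520)<200)&(abs(W[...,1]+90)<190)&(W[...,2]>100)&(W[...,2]<135)
P=W[m];print(len(P),P.mean(0))
l=P[:,:2]-P[:,:2].mean(0);print(np.linalg.svd(l)[2][0])
x,y,th=o.x;c,s=np.cos(th),np.sin(th)
print("lip pred",x-s*137,y+c*137)
mj=(abs(W[...,0]-647)<45)&(abs(W[...,1]+61)<40)&(W[...,2]>60);print(W[mj].mean(0))
E
```

```text
[ 5.18075100e+02 -8.29045669e+01  3.32949447e-01] [ 2.5 -1.9 -2.2 -4.4  2.5  6.5 -2.8 -0.2]
127 [473.55344564  44.745674   124.60656502]
[-0.94492306 -0.32729253]
lip pred 473.29912744205916 46.57173314220576
[648.26118878 -63.336954    73.14661158]
```

Organiser pose: about (518,-83), yaw 0.333. The lip is at (473,46), and the two methods agree. Next I'll line up the tool yaw with the organiser, close the fingers and travel round to the outside of the lip.

```bash
python3 -m handwheel '[[0,0,0,0,0,7.1,0],[23,-30,0,0,0,0,0],[23,-30,0,0,0,0,0],[23,-30,0,0,0,0,0],[23,-30,0,0,0,0,0]]'
python3 -m handwheel '[[23,-30,0,0,0,0,0],[23,-30,0,0,0,0,0],[23,-30,0,0,0,0,0],[23,-30,0,0,0,0,0],[23,-30,0,0,0,0,0]]'
python3 -m handwheel '[[23,-30,0,0,0,0,0],[23,-30,0,0,0,0,0],[23,-30,0,0,0,0,0],[23,-30,0,0,0,0,0],[23,-30,0,0,0,0,0]]'
python3 -m handwheel '[[23,-30,0,0,0,0,0],[23,-30,0,0,0,0,0],[23,-30,0,0,0,0,0],[0,0,0,0,0,0,0],[0,0,0,0,0,0,0]]'
```

```text
t: 0.52
eef_pos: [301.3, -370.9, 230.6]
tool_rot: [0.986, 0.165, -0.0, -0.001]
contact_force: [0.8, 0.2, 0.1]
width: 25.8
t: 0.93
eef_pos: [360.9, -191.4, 231.1]
tool_rot: [0.986, 0.165, -0.0, -0.0]
contact_force: [0.7, 0.0, -0.6]
width: 0.2
t: 1.35
eef_pos: [420.6, -12.0, 231.2]
tool_rot: [0.986, 0.166, -0.0, 0.0]
contact_force: [1.8, -0.3, 0.8]
width: 0.2
t: 1.77
eef_pos: [456.3, 95.6, 230.7]
tool_rot: [0.986, 0.168, -0.001, 0.0]
contact_force: [-0.0, -0.6, -0.6]
width: 0.4
```

```bash
python3 -m handwheel '[[0,0,32,0,0,0,0],[0,0,32,0,0,0,0],[0,0,32,0,0,0,0],[0,0,29,0,0,0,0],[0,0,0,0,0,0,0]]'
python3 - <<'E'
from cell import *
import cv2,numpy as np
a=[]
for n,(x,y,w,h) in (("scene",(230,130,160,150)),("top",(230,130,160,150))):
    c=snapshot(n)["color"][y:y+h,x:x+w,::-1];a.append(cv2.resize(c,(400,375),interpolation=cv2.INTER_CUBIC))
cv2.imwrite("pics/b.png",np.hstack(a))
E
```

```text
t: 2.18
eef_pos: [451.6, 92.2, 101.1]
tool_rot: [0.986, 0.165, -0.005, -0.0]
contact_force: [-1.0, -0.2, -0.6]
width: 0.2
```

View pics/b.png

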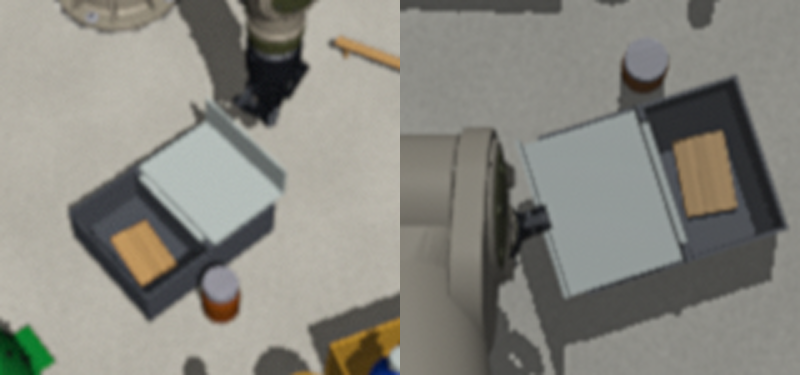

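Run:
```python
from cell import *
from h import *
import cv2
s=read_state();print(s["eef_pos"],s["contact_force"])
for n in("top","scene"):
    d=snapshot(n)
    for z in(0,40,73):
        p=d["R"]@(s["eef_pos"]+[0,0,z])+d["t"];q=d["mtx"]@p;q=q[:2]/q[2];print(n,q,((q-[230,130])*2.5+[400*(n=="top"),0]))
```

```text
[455.3085866   92.64941723 105.98327419] [0.75455002 0.53508537 1.46377452]
top [268.3632693  224.50747356] [495.90817324 236.2686839 ]
top [266.68560547 223.95075552] [491.71401368 234.8768888 ]
top [265.19094106 223.45476423] [487.97735266 233.63691058]
scene [337.34200745 178.80256818] [268.35501862 122.00642045]
scene [337.80077044 171.78311827] [269.5019261  104.45779567]
scene [338.19652274 165.72778368] [270.49130685  89.3194592 ]
```

A black part sticks out of the gripper towards the lip: top crop (545,220), scene crop (240,102). I'll check how high it is and where the wrist camera sits.

Run:
```python
from cell import *
import cv2,numpy as np
from scipy.spatial.transform import Rotation as Ro
np.set_printoptions(precision=1,suppress=True,linewidth=200)
w=snapshot("wrist");print(w["hand_eye"]);cv2.imwrite("pics/w1.png",w["color"][:,:,::-1])
s=read_state();Rt=Ro.from_quat(s["tool_rot"]).as_matrix()
for n in("scene","top"):
    d=snapshot(n);z=d["z_map"];K=d["mtx"];v,u=np.mgrid[0:400,0:640]
    P=np.stack([(u-K[0,2])/K[0,0]*z,(v-K[1,2])/K[1,1]*z,z],-1);W=(P-d["t"])@d["R"]
    T=(W-s["eef_pos"])@Rt   # tool coords
    m=(d["color"].max(2)<60)&(z>0)&(np.abs(T[...,:2]).max(2)<130)&(W[...,2]>95)&(T[...,2]>-150)
    t=T[m];print(n,len(t))
    for lo in range(-150,20,15):
        q=t[(t[:,2]>=lo)&(t[:,2]<lo+15)]
        if len(q):print(lo,len(q),q.min(0),q.max(0))
```

```text
[[  -0.    -1.    -0.3   72.4]
 [   1.    -0.     0.    -0.5]
 [  -0.    -0.3    1.  -141.2]
 [   0.     0.     0.     1. ]]
scene 339
-150 68 [ -13.6  -16.6 -149.8] [  40.3   38.7 -135.1]
-135 33 [ -15.2  -16.9 -135. ] [  37.2   39.2 -121.6]
-120 34 [  -9.6   10.8 -119.5] [  20.8   42.6 -105.2]
-105 58 [ -12.   -56.1 -104.9] [ 22.4  61.5 -90.2]
-90 57 [ -9.2 -57.5 -89.9] [ 20.1  60.  -75.4]
-75 40 [  2.7 -40.  -74.5] [ 19.   47.2 -60.2]
-60 38 [ -7.7 -37.7 -59.5] [ 15.5  32.5 -46.2]
-45 4 [  6.    8.9 -43.1] [ 13.4  13.4 -35.7]
-30 7 [  4.6   6.  -28.3] [  7.7  14.4 -16.5]
top 94
-150 10 [ -25.    28.4 -149.9] [   2.8   37.  -138. ]
-135 4 [ -19.    32.1 -134.6] [   8.1   37.  -126.9]
-120 21 [ -12.    35.  -119.8] [   9.1   41.3 -106.6]
-105 31 [ -11.4   41.4 -104.2] [ 10.4  58.9 -90.3]
-90 23 [-12.9  37.2 -88.6] [ 11.   49.5 -75.1]
-75 4 [-13.   31.4 -72.4] [-10.3  36.  -66.5]
-60 1 [-13.1  29.8 -53.2] [-13.1  29.8 -53.2]
```

View pics/w1.png

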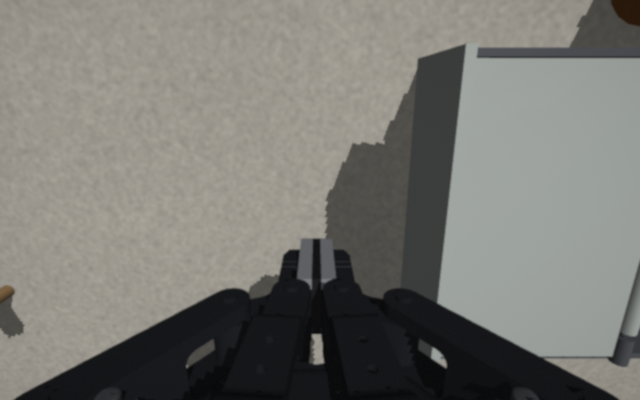

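The wrist view shows the lip clear to the right of the shut fingertips at (315,250). The black part is the finger linkage, at least 45 mm above the tips, so it clears the lip. Now I'll creep in.

```bash
python3 -m handwheel '[[0,14,0,0,0,0,0],[0,10,0,0,0,0,0],[0,4,0,0,0,0,0],[0,0,0,0,0,0,0]]'
python3 -m handwheel '[[0,3,0,0,0,0,0],[0,0,0,0,0,0,0]]'
python3 -m handwheel '[[0,3,0,0,0,0,0],[0,0,0,0,0,0,0]]'
python3 -m handwheel '[[0,3,0,0,0,0,0],[0,0,0,0,0,0,0]]'
```

```text
t: 2.87
eef_pos: [466.5, 66.4, 106.9]
tool_rot: [0.986, 0.165, 0.001, 0.0]
contact_force: [0.1, -0.3, -0.2]
width: 0.2
t: 3.03
eef_pos: [466.7, 64.2, 106.4]
tool_rot: [0.986, 0.166, 0.0, 0.0]
contact_force: [0.6, -0.1, 0.7]
width: 0.0
t: 3.2
eef_pos: [467.7, 61.4, 106.3]
tool_rot: [0.986, 0.166, 0.0, 0.0]
contact_force: [0.8, -0.4, -0.6]
width: 0.0
t: 3.37
eef_pos: [468.2, 59.4, 106.2]
tool_rot: [0.986, 0.166, -0.0, -0.001]
contact_force: [-0.9, 4.2, 1.1]
width: 0.1
```

Contact at 4 N with the TCP at organiser y 151 and z 106. I'll follow the arc about the hinge.

```bash
python3 -m handwheel '[[0,4,-5,0,0,0,0],[0,4,-11,0,0,0,0],[0,4.5,-10,0,0,0,0]]'
python3 - <<'E'
from cell import *
import cv2,numpy as np
a=[]
for n,(x,y,w,h) in (("scene",(230,130,160,150)),("wrist",(0,0,640,400))):
    c=snapshot(n)["color"][y:y+h,x:x+w,::-1];a.append(cv2.resize(c,(400,375) if n=="scene" else (400,250),interpolation=cv2.INTER_CUBIC))
a[1]=cv2.copyMakeBorder(a[1],0,125,0,0,cv2.BORDER_CONSTANT)
cv2.imwrite("pics/c.png",np.hstack(a)); print(read_state()["contact_force"],read_state()["eef_pos"])
E
```

```text
t: 3.62
eef_pos: [471.9, 48.1, 132.3]
tool_rot: [0.986, 0.166, -0.001, -0.001]
contact_force: [-0.6, 2.8, 0.2]
width: -0.3
[-1.71174762  6.42482097  2.71788285] [472.8002665   47.43172857 133.46696626]
```

View pics/c.png

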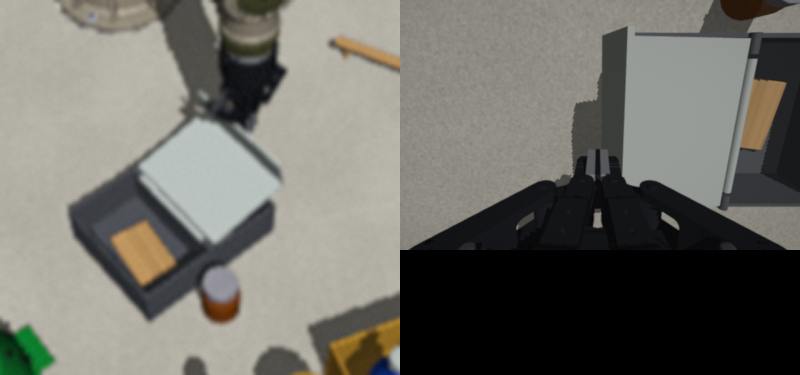

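The leaf has lifted. I'll write an angle estimator from depth.

```bash
cat > ang.py <<'E'
import numpy as np,sys
from cell import *
np.set_printoptions(precision=1,suppress=True)
def ang(n="scene"):
    d=snapshot(n);z=d["z_map"];K=d["mtx"];v,u=np.mgrid[0:400,0:640]
    P=np.stack([(u-K[0,2])/K[0,0]*z,(v-K[1,2])/K[1,1]*z,z],-1);W=((P-d["t"])@d["R"])[z>0]
    C=d["color"][z>0].astype(int)
    th=.333;ex=np.array([np.cos(th),np.sin(th)]);ey=np.array([-ex[1],ex[0]])
    q=W[:,:2]-[518,-83];o=np.stack([q@ex,q@ey,W[:,2]-72],1)
    r=np.hypot(o[:,1],o[:,2]);a=np.degrees(np.arctan2(o[:,2],o[:,1]))
    m=(abs(o[:,0])<80)&(r>30)&(r<125)&(a>-15)&(C.min(1)>75)&(np.ptp(C,axis=1)<25)
    h,e=np.histogram(a[m],bins=np.arange(-15,200,5));k=h.argmax()
    mm=m&(abs(a-e[k]-2.5)<8)
    return n,m.sum(),mm.sum(),np.median(a[mm])
if __name__=="__main__":
    for n in("scene","top"):print(ang(n))
    s=read_state();p=s["eef_pos"];q=p[:2]-[518,-83]
    print("org TCP",q@[.945,.327],q@[-.327,.945],p[2],s["contact_force"],s["t"])
E
python3 ang.py
```

```text
('scene', np.int64(1056), np.int64(1046), np.float64(12.488303746308539))
('top', np.int64(1396), np.int64(1388), np.float64(12.89029012506979))
org TCP -0.09330198824748683 138.58828620296373 132.54460859460372 [-1.7  5.9  2.9] 3.8167
```

```bash
python3 -m handwheel '[[0,6,-10.8,0,0,0,0],[0,7,-10.2,0,0,0,0],[0,7.8,-9.6,0,0,0,0],[0,8.6,-9,0,0,0,0],[0,9.3,-8.2,0,0,0,0]]'; python3 ang.py
```

```text
t: 4.23
eef_pos: [485.5, 9.7, 180.7]
tool_rot: [0.986, 0.166, -0.0, 0.0]
contact_force: [0.2, 1.0, 0.1]
width: 0.0
('scene', np.int64(1096), np.int64(1082), np.float64(35.484684918106325))
('top', np.int64(186), np.int64(179), np.float64(37.339984124734166))
org TCP 0.6526652347500641 96.86426363457501 181.6385403241095 [-0.5  2.1  3.7] 4.3333
```

```bash
python3 -m handwheel '[[0,9.5,-7.5,0,0,0,0],[0,10.5,-6.4,0,0,0,0],[0,11,-5.4,0,0,0,0],[0,11.4,-4.3,0,0,0,0],[0,11.8,-3.4,0,0,0,0]]'; python3 ang.py
```

```text
t: 4.75
eef_pos: [503.1, -41.9, 208.7]
tool_rot: [0.986, 0.166, 0.0, 0.0]
contact_force: [-4.0, 2.9, 9.9]
width: -0.1
('scene', np.int64(669), np.int64(653), np.float64(60.2595448637687))
('top', np.int64(9), np.int64(5), np.float64(179.66698339031683))
org TCP -0.3746388072917096 41.939575097304555 209.06957638109475 [-4.   1.8 11.6] 4.85
```

```bash
python3 -m handwheel '[[0,12,-3,0,0,0,0],[0,12.2,-2,0,0,0,0],[0,12.3,-1,0,0,0,0]]'; python3 ang.py
```

```text
t: 5.1
eef_pos: [515.4, -77.1, 214.0]
tool_rot: [0.986, 0.165, 0.0, 0.001]
contact_force: [-1.7, 0.0, 2.1]
width: -0.3
('scene', np.int64(362), np.int64(300), np.float64(75.66620190062146))
('top', np.int64(22), np.int64(22), np.float64(-1.5195939435166514))
org TCP -0.32937859660208246 5.107429995796623 213.75224383336723 [-2.9 -0.5  8.1] 5.2
```

At 75° it is within the band where it holds itself. I'll lift off, step back to the +y side and lower behind the sheet.

```bash
python3 -m handwheel '[[0,0,-15,0,0,0,0],[0,0,-25,0,0,0,0],[0,-35,0,0,0,0,0],[0,-35,0,0,0,0,0],[0,0,0,0,0,0,0]]'; python3 ang.py;  python3 -m handwheel '[[0,0,25,0,0,0,0],[0,0,25,0,0,0,0],[0,0,18,0,0,0,0],[0,0,0,0,0,0,0]]'; python3 ang.py
python3 - <<'E'
from cell import *
import cv2,numpy as np
c=snapshot("scene")["color"][110:260,230:390,::-1];cv2.imwrite("pics/e.png",cv2.resize(c,(640,600),interpolation=cv2.INTER_CUBIC))
E
```

```text
t: 5.62
eef_pos: [490.3, -5.9, 253.3]
tool_rot: [0.986, 0.167, -0.0, -0.001]
contact_force: [-1.1, -0.6, 0.6]
width: -0.4
('scene', np.int64(348), np.int64(298), np.float64(76.2914621447803))
('top', np.int64(3), np.int64(3), np.float64(179.85347070036525))
org TCP -0.23824042673775617 78.6970788839158 252.92991782671191 [ 0.4 -0.2 -0.6] 5.7167
t: 6.05
eef_pos: [490.0, -9.9, 181.0]
tool_rot: [0.986, 0.165, -0.003, -0.001]
contact_force: [-0.8, -0.0, 1.0]
width: 0.5
('scene', np.int64(347), np.int64(298), np.float64(76.30632026620347))
('top', np.int64(6), np.int64(6), np.float64(179.4127128309425))
org TCP -0.7467283565879752 77.44816292127967 184.58428385903247 [0.7 0.6 0.8] 6.15
```

View pics/e.png

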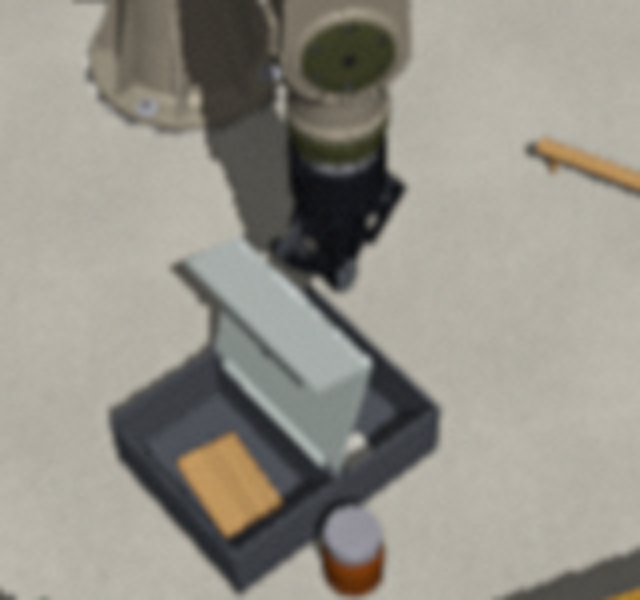

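```bash
python3 -m handwheel '[[0,15,0,0,0,0,0],[0,13,0,0,0,0,0],[0,6,0,0,0,0,0],[0,6,0,0,0,0,0],[0,0,0,0,0,0,0]]'; python3 ang.py;  python3 -m handwheel '[[0,10,0,0,0,0,0],[0,10,0,0,0,0,0],[0,10,0,0,0,0,0],[0,0,0,0,0,0,0]]'; python3 ang.py
```

```text
t: 6.62
eef_pos: [506.0, -48.4, 185.6]
tool_rot: [0.986, 0.165, 0.001, 0.0]
contact_force: [0.3, -0.9, 0.5]
width: -0.3
('scene', np.int64(155), np.int64(124), np.float64(83.00710999959918))
('top', np.int64(5), np.int64(4), np.float64(-1.3740445505999905))
org TCP -0.41056543766502435 37.89103509275978 185.25083276899034 [-0.6 -0.3  0.8] 6.7167
t: 7.05
eef_pos: [515.9, -77.4, 185.0]
tool_rot: [0.986, 0.165, 0.0, 0.001]
contact_force: [0.5, -0.4, -0.2]
width: 0.3
('scene', np.int64(80), np.int64(47), np.float64(96.32119199419824))
('top', np.int64(17), np.int64(17), np.float64(-1.1218228554121628))
org TCP -0.466631973080011 7.467541977950056 184.9351769317847 [-0.1  0.2  0.3] 7.15
```

```bash
python3 -m handwheel '[[0,10,1,0,0,0,0],[0,9.5,2,0,0,0,0],[0,9.3,3,0,0,0,0],[0,9,4,0,0,0,0],[0,8.5,4.5,0,0,0,0]]'; python3 ang.py;  python3 -m handwheel '[[0,8,5.5,0,0,0,0],[0,7.5,6.3,0,0,0,0],[0,7,7,0,0,0,0],[0,6,7.5,0,0,0,0],[0,0,0,0,0,0,0]]'; python3 ang.py
```

```text
t: 7.57
eef_pos: [530.6, -120.3, 170.2]
tool_rot: [0.986, 0.166, 0.0, 0.0]
contact_force: [0.1, 0.2, -0.7]
width: 0.2
('scene', np.int64(101), np.int64(67), np.float64(115.74671500349096))
('top', np.int64(304), np.int64(265), np.float64(116.94413164370253))
org TCP -0.8214693595993593 -39.47491344647232 169.33001304624912 [0.9 0.4 0.1] 7.6667
t: 8.08
eef_pos: [538.9, -146.9, 142.2]
tool_rot: [0.986, 0.165, -0.001, -0.0]
contact_force: [0.6, 0.3, 0.7]
width: 0.2
('scene', np.int64(476), np.int64(422), np.float64(140.96534703631502))
('top', np.int64(547), np.int64(514), np.float64(143.33495132420956))
org TCP -0.8406656598490392 -66.48048202180048 143.52538187376112 [-0.4  0.4  0.3] 8.1833
```

It is at about 142°, so it should sink by itself from here. I'll lift away and wait.

```bash
python3 -m handwheel '[[0,0,-15,0,0,0,0],[0,0,-20,0,0,0,0],[0,0,-20,0,0,0,0],[0,-20,-20,0,0,0,0],[0,-30,0,0,0,0,0]]'; python3 ang.py;  python3 -m handwheel '[[0,-30,0,0,0,0,0],[0,-30,0,0,0,0,0],[0,0,0,0,0,0,0],[0,0,0,0,0,0,0],[0,0,0,0,0,0,0]]'; python3 ang.py
```

```text
t: 8.6
eef_pos: [525.8, -100.6, 223.6]
tool_rot: [0.986, 0.164, 0.003, 0.002]
contact_force: [1.6, 0.6, -0.2]
width: 0.2
('scene', np.int64(720), np.int64(690), np.float64(178.66713301417815))
('top', np.int64(35), np.int64(35), np.float64(-1.0135931325356298))
org TCP -0.21687713376011364 -13.674478299978938 221.12650593359749 [ 0.2  0.2 -0.2] 8.7
t: 9.12
eef_pos: [503.8, -42.3, 219.4]
tool_rot: [0.986, 0.166, 0.0, 0.0]
contact_force: [-0.3, 0.3, 0.5]
width: -0.1
('scene', np.int64(741), np.int64(710), np.float64(178.5801125083491))
('top', np.int64(250), np.int64(249), np.float64(178.9652518514142))
org TCP -0.14355498196111052 42.457855709084086 219.25375176278635 [-0.5 -0.5 -0.4] 9.2167
```

```bash
python3 -m handwheel '[[0,-40,0,0,0,0,0],[0,-40,0,0,0,0,0],[0,-30,0,0,0,0,0],[0,0,0,0,0,0,0],[0,0,0,0,0,0,0]]'; python3 ang.py
python3 - <<'E'
from cell import *
import cv2,numpy as np
a=[]
for n,(x,y,w,h) in (("scene",(150,110,250,220)),("top",(250,100,250,220))):
    c=snapshot(n)["color"][y:y+h,x:x+w,::-1];a.append(cv2.resize(c,(400,352),interpolation=cv2.INTER_CUBIC))
cv2.imwrite("pics/f.png",np.hstack(a))
W0=np.load("W0.npy");d=snapshot("top")
m=(abs(d["color"].astype(int)-np.load("top0.npz")["color"]).max(2)>40).astype(np.uint8)
cv2.imwrite("pics/g.png",m*255)
E
```

```text
t: 9.63
eef_pos: [467.6, 62.3, 219.3]
tool_rot: [0.986, 0.167, 0.0, 0.0]
contact_force: [-0.0, -0.3, 0.8]
width: 0.5
('scene', np.int64(748), np.int64(717), np.float64(178.69523148770298))
('top', np.int64(1626), np.int64(1595), np.float64(178.57255140417175))
org TCP 0.11655646946656499 152.3408331051213 219.28625678760343 [ 0.7 -0.3 -0.6] 9.7333
```

View pics/f.png

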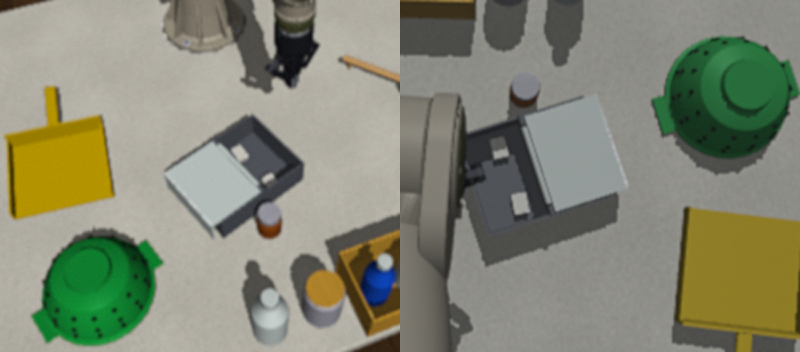

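View pics/g.png

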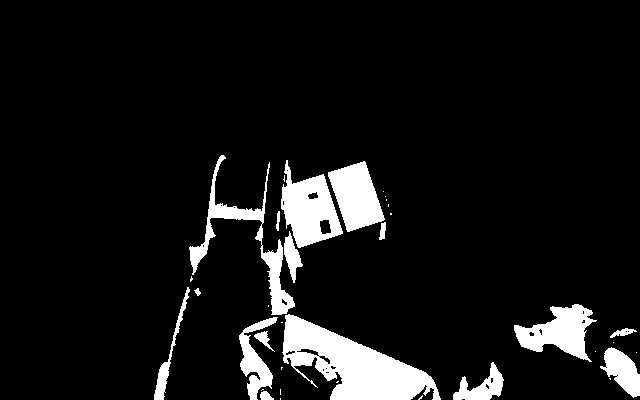

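The leaf lies flat over the -y bay: scene crop (210,180), top crop (580,150). The difference image shows only the leaf, the arm and their shadows changed; the jar, colander and dustpan did not move. The robot is well clear.

```bash
python3 -c "
from cell import *
print(job_done())"
```

```text
the job is handed in; nothing more can be done
None
```

I turned the leaf over its spine and it now lies flat over the -y bay. The job was handed in at about 10 s of the 51 s allowed.

**How it was turned:** I kept the fingers shut and pushed the outer face of the lip along an arc up to about 75°. I then lifted off, moved behind the sheet and pushed its underside over to about 142°. From there the leaf sank by itself while I backed away. The highest contact force I saw was about 12 N, read between moves only.

**Last checks:**
- **Leaf angle:** The two cameras read 178.6° and 178.7° on the leaf's upper surface. Allowing about 1.4° for the sheet's half thickness, that is the far stop. The reading stayed steady over the last second or so.
- **Robot:** Forces were at noise level, and the fingers were about 150 mm from the spine and clear of everything.
- **Bystanders:** A before/after difference of the top view showed no change except the leaf, the arm and their shadows. The scraper is now hidden under the leaf, so I could not check it at the end. The fingers stayed more than 140 mm above the work surface while over its bay.

No check failed. While the leaf was near upright, or the arm blocked the view, the top camera's angle was meaningless and I relied on the scene camera.

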